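# Park the counter devices in the night tray and bar it

### The arm

A 7-joint arm with a two-finger parallel gripper is mounted at the origin on the work surface. World frame = base frame: x ahead of the robot, y to its left, z up, the work surface at z = 0. Lengths are in m, angles in rad, forces in N, time in s.
With the tool pointing down it reaches from about 0.4 to 0.85 m from the base axis. Payload 4.5 kg.
Tool frame: the origin (TCP) lies midway between the tips of the shut fingers; the grasp point (between the pads) lies 19 mm behind it; z points along the fingers, y is the line along which they close (so a half turn about z gives the same grasp; the last joint's range is limited). The gripper opens to 88 mm and grips with 3 to 60 N. Pads are 18 mm wide; open, the fingers measure 123 mm over their backs; the gripper's body (75 mm by 187 mm) begins 45 mm behind the grasp point.
Start: joints at [1.306, 0.689, -0.195, 1.565, 0.157, 0.902, -0.215], TCP at [0.184, -0.597, 0.239] pointing down, gripper open.
Joint ranges: [-3.01, 3.01], [-0.46, 2.08], [-1.47, 1.51], [0.13, 2.56], [-1, 4.14], [0.04, 2.09], [-2.66, 2.66]. Speed limits (rad/s): [2.57, 2.57, 3.14, 3.14, 3.14, 3.14, 3.14].

### API

Orientations are given as a unit quaternion [x, y, z, w].
In Python, from plant import r gives the robot as it stands.
- The arm moves only by the tool move_arm, never from a script. Its argument "targets" is a list that holds one entry, the list of rows, each a list of 7 numbers: the opening, from 0 (shut) to 1 (fully open), then the shift along the tool's x, y, z in mm, then the turn, a rotation vector about the tool's x, y, z in degrees. In form: [[[claw, dx, dy, dz, ax, ay, az], ...]]. A call has 1 to 10 rows; each row is the pose to reach, as a shift and turn from the pose commanded when the call began, along the tool's axes at that moment; what a row does not reach only later rows make up. A row lasts 1/8 s, in which the tool goes at most 62.5 mm and 10.7 degrees, less where a joint would pass 70% of its speed; a pose out of reach is approached as far as the arm can. A call with a gripper value outside its range is refused whole. The fingers move at their own pace and stop on an object; "newtons" is the grip in N (left out, the last holds). Time passes only in rows, so rows that repeat a pose let the fingers close. It gives the time, the measured TCP pose, the force, the opening and the grip force at its end, in the units of the state.
- r.get_state(): the state, without advancing time (a new reading comes with each control period).
- r.snapshot(name): name is "scene" or "top" or "wrist"; returns the picture (480x640x3 uint8, red, green, blue); there is no depth.
- r.camera_info(name): a dict with "fx", "fy", "cx", "cy" (pixels), "R" (3x3) and "t" (3): a world point X has camera coordinates R X + t. Camera axes: x right, y down, z forward; pixel columns grow to the right and rows downward; lengths in m; the calibration is good to about 2 mm. A picture is of the moment at which its call begins: read the wrist's pose just before it. camera_info takes no time and is no camera call; for the wrist camera it gives the pose at the moment of the call.
- r.finish_job(): hands the job in; it is judged then, once.
The state is a dict: "clock": time; "q": joint angles; "qd": joint speeds; "joint_torque": joint torques, N m; "tool_pos": TCP position; "eef_rot": TCP orientation; "contact_force": force on the tool from outside, world axes, zero at the start; "moment": the same for the moment, N m; "opening": opening from 0.0 (shut) to 1.0 (fully open); "finger_force": force on a finger pad.
Only numpy, scipy, OpenCV 4.12 (cv2) and the standard library are available. Lean on these libraries where they do the work, as an engineer would, in place of code of your own. Each camera call takes 0.05 s, during which the arm holds its last target. There are 200 camera calls.

### The job

Close up the checkout: slide the PIN pad, the card reader and the change tin across the counter, without lifting or tipping them, through the open end of the white night tray until all three stand flat and wholly inside behind the two blue saddles. Then lay the yellow retaining bar across the open end, fin up and centred, so that it rests fully down in both saddle notches. Leave the paper roll, the bell and the stapler where they are.

Things in the scene. Friction and masses are not known exactly. Their poses are not given: they have to be found in the camera images.
- tray: White night tray fixed to the counter: walls 45 mm high, 8 mm thick, on 3 sides, open at the mouth; its grey floor is flush with the counter. Origin: on the counter, middle of the mouth; x along the mouth, y into the tray. Inside: x -115 to +115 mm, back wall at y = 275 mm. Saddles at the mouth corners, see mouth.
- mouth (a point): Middle of the mouth, 26 mm above the counter, at the level of the saddles' notch floors; the seated bar's origin belongs here. Two blue saddle blocks at tray x = +-127 mm, y = 0: 24 mm (x) by 50 mm (y), cheeks 46 mm high, each with a notch open upwards along x, 26 mm wide (y -13 to +13 mm), floor at 26 mm.
- bar: Loose yellow retaining bar with red ends, 290 mm long (its x axis), 16 mm wide and 16 mm high, 0.25 kg. Origin: centre of its underside. On its middle an upright black grip fin 60 mm long (x), 14 mm wide (y), from 16 to 48 mm above the underside. Starts lying on the counter, fin up.
- pinpad: Grey PIN pad with red end, green screen and keys: box 90 mm (x) by 130 mm (y) by 40 mm high, about 0.4 kg. Origin: centre of its underside.
- reader: White square contactless card reader with a teal top: 94 mm (x) by 94 mm (y) by 32 mm high, about 0.3 kg. Origin: centre of its underside.
- tin: Round closed brass-coloured change tin, 96 mm diameter, 42 mm high, about 0.4 kg. Origin: centre of its underside.
- roll: Bystander: white receipt-paper roll standing on end, 58 mm diameter, 55 mm high. Origin: centre of its underside.
- bell: Bystander: steel counter bell on a black base, 64 mm diameter, 54 mm high with its button. Origin: centre of its underside.
- stapler: Bystander: red and black stapler, 130 mm (x) by 36 mm (y), 48 mm high, at the far side. Origin: centre of its underside.
Not all that is in view belongs to the job. What is shaped like the pinpad but purple is not meant.

How it is judged:
By the outcome, as a careful person would: the job done as asked, in the order asked, and still so for the second after the job is handed in, with the robot touching nothing.
It also fails if it takes over 72 s, if anything falls off the work surface, if the arm or the gripper's body presses on something with over 40 N, if the wrist force passes 120 N, or if a joint passes its speed limit or range.

## Working session

There is one attempt and no reset: what is moved stays moved. The work goes in short steps, Python scripts to look and compute and a tool call to move; the robot and the scene stay as the last step left them, time stands still between calls to the robot, and variables do not carry over. Pictures are saved under pics/ and viewed, at most 10 in all, crops included, and the job is handed in when it is done.

Besides the shell and the picture viewer there is one more tool, called after "Call:" as name(argument=value, ...), one argument or row to a line, values as JSON. move_arm: Moves the arm, as the interface text tells. Its arguments: {"type":"object","properties":{"targets":{"type":"array","items":{"type":"array","items":{"type":"array","items":{"type":"number"}}}},"newtons":{"type":"number"}},"required":["targets"]}

```bash
mkdir -p pics; ls; python3 - <<'E'
from plant import r
import cv2
for n in ("scene","top"):
    im=r.snapshot(n); cv2.imwrite(f"pics/{n}0.png",im[:,:,::-1])
    c=r.camera_info(n); print(n,{k:(v.tolist() if hasattr(v,'tolist') else v) for k,v in c.items()})
s=r.get_state(); print(s)
E
```

```text
pics
scene {'fx': 566.0180551042974, 'fy': 566.0180551042974, 'cx': 326.27290667129614, 'cy': 248.76931712071834, 'R': [[-0.3949414374380011, 0.9184947413150781, 0.01971474501364517], [0.46523713324782634, 0.218458343659521, -0.8578055501877349], [-0.7921967374596729, -0.32961092558057936, -0.513596112617847]], 't': [0.24609953598113352, -0.16176759665311008, 1.5594705362787995]}
top {'fx': 463.2355066679548, 'fy': 463.2355066679548, 'cx': 311.6750528562333, 'cy': 239.01093715665073, 'R': [[0.0030291140760112132, -0.999932018336338, 0.011259803449945873], [-0.9980875720576347, -0.0037183477812425514, -0.06170390906477064], [0.06174158219555332, -0.011051361707709649, -0.9980309837036098]], 't': [-0.08478167437867613, 0.4799479893857131, 0.898479756960445]}
{'clock': 0.1, 'q': array([ 1.30582666,  0.68987641, -0.19451218,  1.56620982,  0.15729803,
        0.90251504, -0.21512069]), 'qd': array([ 0.00144058, -0.00230576,  0.00070816, -0.00162699,  0.0016836 ,
       -0.00041027, -0.00074741]), 'joint_torque': array([-4.11436326e-03, -5.28491521e+01, -1.27179567e+00, -1.53835076e+01,
       -5.25465072e-02,  1.90783772e-03,  7.08906418e-05]), 'tool_pos': array([ 0.18375589, -0.59679501,  0.23801288]), 'eef_rot': array([ 9.88859178e-01,  1.48851841e-01, -1.81992006e-04, -7.88684933e-04]), 'contact_force': array([-0.41050605,  0.48230889, -0.9461715 ]), 'moment': array([-0.02830314, -0.00884386,  0.03124763]), 'finger_force': 0.0, 'opening': 0.9993733541972126}
```

View pics/top0.png

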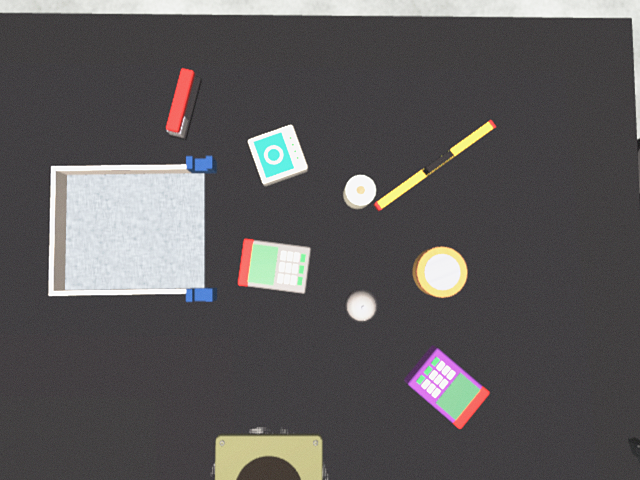

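View pics/scene0.png

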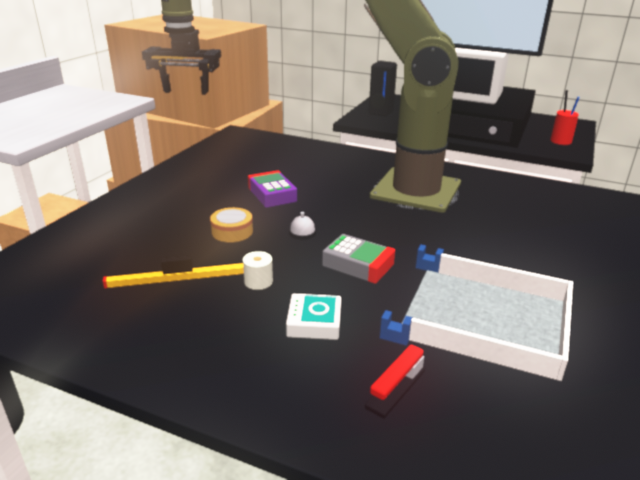

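The top view shows:
- The tray is at the left with its mouth facing right. The saddles are at (201,164) and (201,295).
- The things to move are the reader (276,155), the grey pinpad (275,266), the tin (441,271) and the bar, running (378,206)–(492,124).
- The bystanders are the roll (360,191), the bell (361,306) and the stapler (183,103).

Things that could be mistaken for each other:
- **Pinpad:** grey at (275,266) or purple at (449,388). I choose the grey one.
- **Tin:** brass at (441,271), not the roll (360,191) or the bell (361,306).
- **Bar:** only the yellow one.

I'll take close crops to confirm.

```bash
python3 - <<'E'
import cv2
t=cv2.imread("pics/top0.png")[110:320,180:500]; cv2.imwrite("pics/c1.png",cv2.resize(t,None,fx=2.5,fy=2.5,interpolation=cv2.INTER_CUBIC))
t=cv2.imread("pics/scene0.png")[180:380,90:460]; cv2.imwrite("pics/c2.png",cv2.resize(t,None,fx=2.16,fy=2.16,interpolation=cv2.INTER_CUBIC))
E
```

```text
(no output)
```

View pics/c1.png

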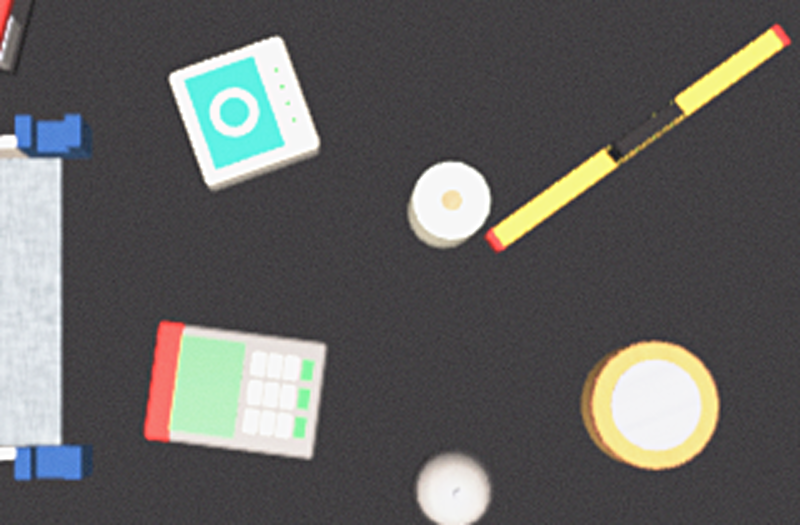

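View pics/c2.png

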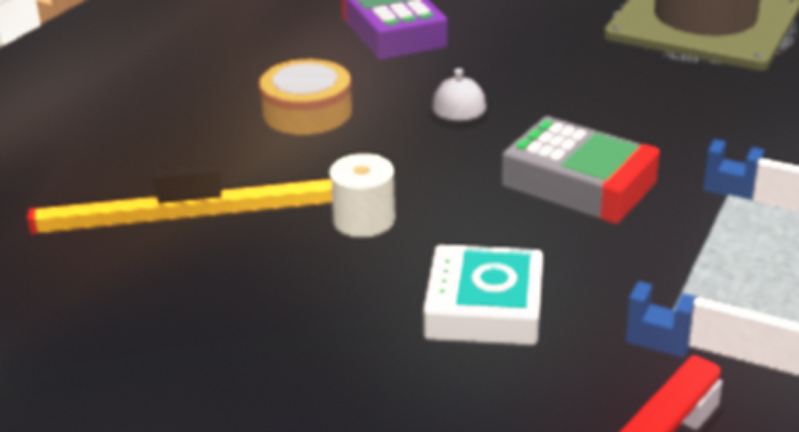

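The crops confirm the grey pinpad (red end toward the tray), the reader, the brass tin, and the bar with its fin up. The bar's left end is about 15 mm from the roll.

```bash
cat > h.py <<'E'
import numpy as np, cv2
from plant import r
def P(n):
    c=r.camera_info(n);K=np.array([[c['fx'],0,c['cx']],[0,c['fy'],c['cy']],[0,0,1]])
    return K@np.c_[np.array(c['R']),np.array(c['t'])]
def bp(Pm,px,z):
    M=np.c_[Pm[:,0],Pm[:,1],-np.array([px[0],px[1],1])]
    return np.linalg.solve(M,-(Pm[:,2]*z+Pm[:,3]))[:2]
def tri(a,pa,b,pb):
    X=cv2.triangulatePoints(a,b,np.array(pa,float)[:,None],np.array(pb,float)[:,None])[:,0];return X[:3]/X[3]
E
python3 - <<'E'
from h import *
T,S=P('top'),P('scene')
t=lambda p:(180+p[0]/2.5,110+p[1]/2.5); s=lambda p:(90+p[0]/2.16,180+p[1]/2.16)
np.set_printoptions(precision=4,suppress=True)
D={'reader':[((169,74),(540,312)),((280,37),(426,306)),((320,143),(434,246)),((212,183),(543,250))],
'pin':[((161,322),(605,188)),((326,344),(504,153)),((312,458),(548,118)),((146,438),(658,148))],
'tin':[((655,405),(306,79))],'barR':[((781,36),(33,213))],'fin':[((646,130),(190,175))],'roll':[((452,200),(361,169))]}
H={'reader':.032,'pin':.04,'tin':.042,'barR':.016,'fin':.048,'roll':.055}
for k,v in D.items():
    print(k); B=[]
    for a,b in v: B.append(bp(T,t(a),H[k])); print(tri(T,t(a),S,s(b)),B[-1])
    B=np.array(B); print(' mean',B.mean(0))
    if len(B)==4: print(' edges',np.linalg.norm(np.diff(B,axis=0),axis=1), np.degrees(np.arctan2(*(B[1]-B[0])[::-1])),np.degrees(np.arctan2(*(B[2]-B[1])[::-1])))
b=[bp(T,t(p),.016) for p in((490,234),(506,248),(791,42),(776,26))]
print('bar',np.array(b)); a=(b[2]+b[3])/2;c=(b[0]+b[1])/2;print((a+c)/2,np.linalg.norm(a-c),np.degrees(np.arctan2(*(a-c)[::-1])))
print('floor edge',bp(T,t((61,157)),0),bp(T,t((61,443)),0))
for p in((15,133),(81,133),(17,462),(81,462)): print('saddle top',bp(T,t(p),.046))
for p in((640,288),(685,297),(716,145),(755,153)): print('sc saddle',bp(S,s(p),.046))
print('bell',bp(T,t((454,490)),.04), 'wall',bp(T,(52,294),.045),bp(T,(52,167),.045),bp(T,(185,167),.045),bp(T,(185,293),.045))
print('stapler',[bp(T,p,.048) for p in((187,69),(170,132))])
E
```

```text
reader
[0.6728 0.0452 0.0328] [0.6739 0.0432]
[ 0.7034 -0.0423  0.0321] [ 0.704  -0.0436]
[ 0.6205 -0.0752  0.0286] [ 0.6198 -0.0754]
[0.587  0.0124 0.029 ] [0.5878 0.0087]
 mean [ 0.6464 -0.0168]
 edges [0.0919 0.0899 0.09  ] -70.88879006863385 -159.32801230202597
pin
[0.4811 0.0396 0.0397] [0.4786 0.046 ]
[ 0.4616 -0.0786  0.0367] [ 0.4622 -0.0805]
[ 0.3739 -0.0674  0.034 ] [ 0.3752 -0.0701]
[0.3897 0.0575 0.038 ] [0.3901 0.0564]
 mean [ 0.4265 -0.012 ]
 edges [0.1276 0.0876 0.1273] -97.39897777070502 173.1873546264552
tin
[ 0.4155 -0.3313  0.0401] [ 0.4163 -0.3323]
 mean [ 0.4163 -0.3323]
barR
[ 0.7121 -0.4452  0.0149] [ 0.7124 -0.4459]
 mean [ 0.7124 -0.4459]
fin
[ 0.6288 -0.3273  0.0405] [ 0.6279 -0.3266]
 mean [ 0.6279 -0.3266]
roll
[ 0.5712 -0.1752  0.0545] [ 0.5715 -0.1759]
 mean [ 0.5715 -0.1759]
bar [[ 0.551  -0.2105]
 [ 0.5399 -0.2232]
 [ 0.7076 -0.4538]
 [ 0.7206 -0.442 ]]
[ 0.6298 -0.3324] 0.286023181932615 -53.88046564620719
floor edge [0.6143 0.1336] [0.3844 0.1296]
saddle top [0.6232 0.1589]
saddle top [0.6235 0.1083]
saddle top [0.372  0.1524]
saddle top [0.3721 0.1043]
sc saddle [0.6243 0.1154]
sc saddle [0.6204 0.1525]
sc saddle [0.3726 0.1117]
sc saddle [0.3712 0.1504]
bell [ 0.3512 -0.1784] wall [0.3729 0.4058] [0.6147 0.4148] [0.6161 0.1609] [0.3753 0.1562]
stapler [array([0.8078, 0.1601]), array([0.6833, 0.1902])]
```

```bash
cat >> h.py <<'E'
from scipy.spatial.transform import Rotation as Ro
O=np.array([.498,.131]);TY=np.radians(1.0)
def tray(x,y): return O+np.array([[np.cos(TY),-np.sin(TY)],[np.sin(TY),np.cos(TY)]])@np.array([x,y])/1000
def rows(W,verbose=True):
    """W: list of (x,y,z,yaw of tool x deg) -> shift mm and turn deg in present tool axes"""
    s=r.get_state();R=Ro.from_quat(s['eef_rot']);x=R.as_matrix()[:,0]
    print('t',round(s['clock'],2),'pos',s['tool_pos'].round(4),'yaw',np.degrees(np.arctan2(x[1],x[0])).round(1),'F',s['contact_force'].round(1),'q7',s['q'][6].round(2))
    for w in W:
        T=Ro.from_euler('ZX',[w[3],180],degrees=True)
        print((R.inv().apply(np.array(w[:3])-s['tool_pos'])*1000).round(0).tolist(),(R.inv()*T).as_rotvec(degrees=True).round(1).tolist())
def behind(c,h,d): # point d mm behind centre c for heading h
    return np.array(c)-d/1000*np.array([np.cos(np.radians(h)),np.sin(np.radians(h))])
E
python3 -c "
from h import *
rows([(.415,-.105,.12,83)])"
```

```text
t 0.1 pos [ 0.1838 -0.5968  0.238 ] yaw 17.1 F [-0.4  0.5 -0.9] q7 -0.22
[366.0, -402.0, 119.0] [-0.1, -0.0, -65.9]
```

Call:
move_arm(
  targets=[
    [[0.55, 366, -402, 119, 0, 0, -66], [0.55, 366, -402, 119, 0, 0, -66], [0.55, 366, -402, 119, 0, 0, -66], [0.55, 366, -402, 119, 0, 0, -66], [0.55, 366, -402, 119, 0, 0, -66], [0.55, 366, -402, 119, 0, 0, -66], [0.55, 366, -402, 119, 0, 0, -66], [0.55, 366, -402, 119, 0, 0, -66], [0.55, 366, -402, 119, 0, 0, -66], [0.55, 366, -402, 119, 0, 0, -66]],
  ],
)

```text
clock: 1.35
tool_pos: [0.4179, -0.0997, 0.119]
eef_rot: [0.745, 0.668, 0.002, -0.001]
contact_force: [-0.2, -1.5, 0.3]
opening: 0.551
finger_force: 0.0
```

```bash
python3 -c "
from h import *
rows([(.415,-.105,.012,83),(.415,-.105,.012,83)])"
```

```text
t 1.35 pos [ 0.4179 -0.0997  0.119 ] yaw 83.8 F [-0.2 -1.5  0.3] q7 -0.51
[-6.0, -2.0, 107.0] [0.1, -0.2, 0.8]
[-6.0, -2.0, 107.0] [0.1, -0.2, 0.8]
```

Call:
move_arm(
  targets=[
    [[0.55, 0, 0, 0, 0, 0, 0], [0.55, 0, 0, 50, 0, 0, 0], [0.55, 0, 0, 90, 0, 0, 0], [0.55, 0, 0, 107, 0, 0, 0], [0.55, 0, 0, 107, 0, 0, 0], [0.55, 0, 0, 107, 0, 0, 0]],
  ],
)

```text
clock: 2.1
tool_pos: [0.4088, -0.1107, 0.0184]
eef_rot: [0.749, 0.662, -0.01, -0.004]
contact_force: [0.1, -0.7, -0.2]
opening: 0.553
finger_force: 0.0
```

```bash
python3 -c "
from h import *
a=tray(-55,195); print(a)
W=[]
# pinpad: rear contact, centre->65 mm ahead of face, finger front ~9
for f,h in ((0.08,84),(.16,85),(.24,87),(.32,89),(.40,91),(.48,91)):
    c=np.array([.427,-.012])*(1-f)+a*f; p=behind(c,h,74); W.append((*p,.012,h))
rows(W)
import cv2; cv2.imwrite('pics/w1.png',r.snapshot('wrist')[:,:,::-1])"
```

```text
[0.43960516 0.32501042]
t 2.1 pos [ 0.4088 -0.1107  0.0184] yaw 83.0 F [ 0.1 -0.7 -0.2] q7 -1.67
[53.0, 5.0, 6.0] [-1.1, 0.6, -1.0]
[80.0, 4.0, 5.0] [-1.1, 0.6, -2.0]
[107.0, 4.0, 5.0] [-1.1, 0.6, -4.0]
[134.0, 5.0, 5.0] [-1.1, 0.5, -6.0]
[161.0, 5.0, 5.0] [-1.1, 0.5, -8.0]
[188.0, 3.0, 4.0] [-1.1, 0.5, -8.0]
```

View pics/w1.png

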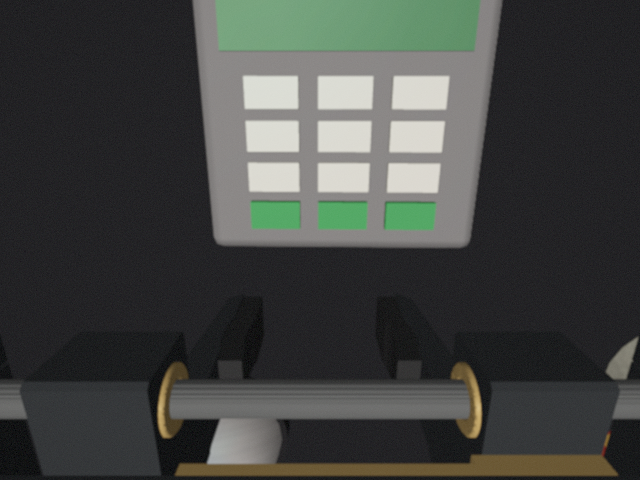

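The wrist view shows the pinpad ahead with its rear edge at row 245, centred at column 342. That puts it about 8 mm toward +x from the fingers at column 320. The fingers stand clear behind it, and the bell is behind at the lower left.

Call:
move_arm(
  targets=[
    [[0.55, 10, 2, 2, 0, 0, 0], [0.55, 25, 4, 2, 0, 0, -1], [0.55, 40, 4, 2, 0, 0, -1], [0.55, 40, 4, 2, 0, 0, -1]],
  ],
)

```text
clock: 2.65
tool_pos: [0.4186, -0.0664, 0.0166]
eef_rot: [0.74, 0.672, -0.009, -0.005]
contact_force: [0.3, 0.6, 0.5]
opening: 0.551
finger_force: 0.0
```

```bash
cat > pin.py <<'E'
from h import *
import sys
a=tray(-55,195)
W=[]
for f,h in ((.16,84),(.22,85),(.28,86.5),(.34,88),(.40,89.5),(.46,91),(.52,91),(.58,91)):
    c=np.array([.427,-.012])*(1-f)+a*f; p=behind(c,h,74); W.append((*p,.014,h))
rows(W)
E
python3 pin.py
```

```text
t 2.65 pos [ 0.4186 -0.0664  0.0166] yaw 84.5 F [0.3 0.6 0.5] q7 -1.72
[35.0, -1.0, 2.0] [-1.1, 0.4, 0.5]
[55.0, -0.0, 2.0] [-1.1, 0.4, -0.5]
[75.0, 0.0, 2.0] [-1.1, 0.4, -2.0]
[96.0, 1.0, 2.0] [-1.1, 0.4, -3.5]
[116.0, 2.0, 2.0] [-1.1, 0.4, -5.0]
[136.0, 2.0, 2.0] [-1.1, 0.4, -6.5]
[156.0, 1.0, 1.0] [-1.1, 0.4, -6.5]
[177.0, 0.0, 1.0] [-1.1, 0.4, -6.5]
```

Call:
move_arm(
  targets=[
    [[0.55, 20, 0, 1, -0.5, 0, 0], [0.55, 40, 0, 1, -1, 0, 0], [0.55, 60, 0, 1, -1, 0, -1], [0.55, 78, 0, 1, -1, 0, -2], [0.55, 96, 1, 1, -1, 0, -4], [0.55, 114, 2, 1, -1, 0, -5], [0.55, 132, 2, 1, -1, 0, -6], [0.55, 150, 1, 1, -1, 0, -6], [0.55, 150, 1, 1, -1, 0, -6]],
  ],
)

```text
clock: 3.78
tool_pos: [0.434, 0.0838, 0.0139]
eef_rot: [0.704, 0.71, -0.002, 0.0]
contact_force: [-0.4, 0.4, 0.8]
opening: 0.549
finger_force: 0.0
```

```bash
python3 - <<'E'
from h import *
a=tray(-55,195)
rows([(*behind(a,91,74),.014,91)])
im=r.snapshot('top'); cv2.imwrite('pics/t2.png',cv2.resize(im[110:320,40:360,::-1],None,fx=2.5,fy=2.5,interpolation=cv2.INTER_CUBIC))
E
```

```text
t 3.77 pos [0.434  0.0838 0.0139] yaw 90.5 F [-0.4  0.4  0.8] q7 -1.83
[167.0, 8.0, -1.0] [-0.2, 0.2, -0.5]
```

View pics/t2.png

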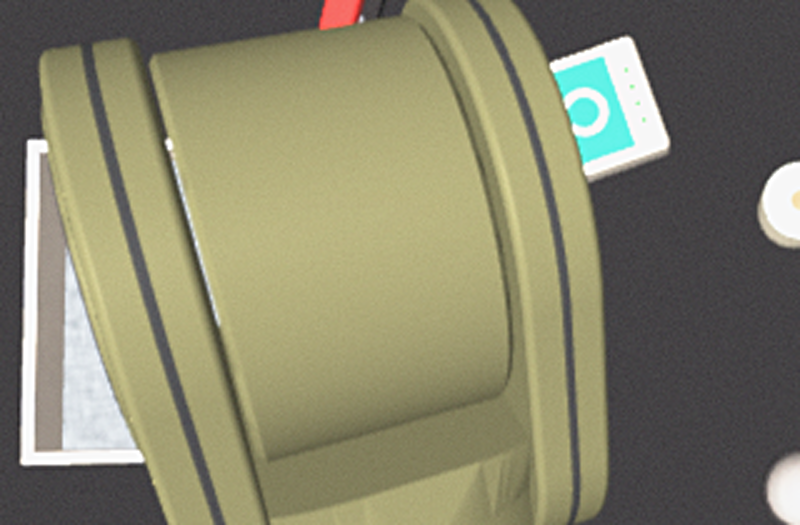

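The arm hides the pinpad from above; the reader is untouched. I'll carry on pushing and check with the wrist and scene cameras.

Call:
move_arm(
  targets=[
    [[0.55, 20, 1, 0, 0, 0, 0], [0.55, 40, 2, 0, 0, 0, 0], [0.55, 60, 3, 0, 0, 0, 0], [0.55, 80, 4, 0, 0, 0, 0], [0.55, 98, 5, 0, 0, 0, 0], [0.55, 116, 6, 0, 0, 0, 0], [0.55, 134, 7, 0, 0, 0, 0], [0.55, 150, 7, 0, 0, 0, 0], [0.55, 162, 7, 0, 0, 0, 0], [0.55, 162, 7, 0, 0, 0, 0]],
  ],
)

```text
clock: 5.08
tool_pos: [0.44, 0.2448, 0.0125]
eef_rot: [0.705, 0.709, -0.003, 0.001]
contact_force: [-0.6, 0.1, -0.4]
opening: 0.547
finger_force: 0.0
```

```bash
python3 - <<'E'
from h import *
rows([])
a=cv2.resize(r.snapshot('scene')[200:400,300:620,::-1],(480,300)); b=cv2.resize(r.snapshot('wrist')[:,:,::-1],(320,240))
b=np.pad(b,((0,60),(0,0),(0,0))); cv2.imwrite('pics/s2.png',np.hstack([a,b]))
E
```

```text
t 5.08 pos [0.44   0.2448 0.0125] yaw 90.4 F [-0.6  0.1 -0.4] q7 -1.75
```

View pics/s2.png

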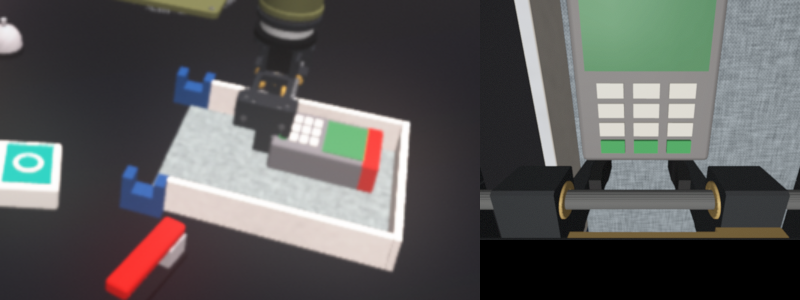

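The pinpad is in and square to the walls, about 15 mm off the side wall, and the fingers are just behind it. Next is the reader, starting with a push from its +x face.

```bash
python3 -c "
from h import *
rows([(.712,.008,.12,19)]); print(r.get_state()['q'].round(2))"
```

```text
t 5.17 pos [0.44   0.2435 0.0125] yaw 90.3 F [-0.3 -0.1 -0.3] q7 -1.75
[-238.0, 270.0, -107.0] [0.1, 0.4, 71.3]
[-0.28  0.99 -0.53  2.05  1.2   0.47 -1.75]
```

Call:
move_arm(
  targets=[
    [[0.55, -20, 0, 0, 0, 0, 0], [0.55, -20, 0, -60, 0, 0, 0], [0.55, -20, 0, -107, 0, 0, 0], [0.55, -70, 50, -107, 0, 0, 11], [0.55, -110, 100, -107, 0, 0, 22], [0.55, -150, 150, -107, 0, 0, 33], [0.55, -190, 200, -107, 0, 0, 44], [0.55, -238, 240, -107, 0, 0, 55], [0.55, -238, 270, -107, 0, 0, 66], [0.55, -238, 270, -107, 0, 0, 71]],
  ],
)

```text
clock: 6.42
tool_pos: [0.7134, 0.0018, 0.1197]
eef_rot: [0.987, 0.163, -0.001, 0.005]
contact_force: [-0.6, 1.2, -1.0]
opening: 0.546
finger_force: 0.0
```

```bash
python3 -c "
from h import *
rows([(.712,.008,.014,19)]); print(r.get_state()['q'].round(2))"
```

```text
t 6.42 pos [0.7134 0.0018 0.1197] yaw 18.7 F [-0.6  1.2 -1. ] q7 -1.7
[1.0, -7.0, 106.0] [0.6, 0.3, -0.3]
[ 0.15  0.98 -0.48  1.35  0.51  0.94 -1.7 ]
```

Call:
move_arm(
  targets=[
    [[0.55, 0, 0, 20, 0, 0, 0], [0.55, 0, -5, 60, 0, 0, 0], [0.55, 0, -5, 95, 0, 0, 0], [0.55, 0, -5, 106, 0, 0, 0], [0.55, 0, -5, 106, 0, 0, 0]],
  ],
)

```text
clock: 7.05
tool_pos: [0.7087, 0.0102, 0.0136]
eef_rot: [0.986, 0.168, -0.003, 0.004]
contact_force: [-0.7, 0.3, 0.5]
opening: 0.546
finger_force: 0.0
```

```bash
python3 - <<'E'
from h import *
c0=np.array([.6464,-.0168]);c1=np.array([.5576,-.022]);W=[]
for f,h in ((0,199),(.2,198),(.4,193),(.6,188),(.8,183),(1,181)):
    W.append((*behind(c0*(1-f)+c1*f,h,56),.014,h-180))
rows(W)
a=cv2.resize(r.snapshot('scene')[200:400,180:500,::-1],(480,300)); b=cv2.resize(r.snapshot('wrist')[:,:,::-1],(320,240))
b=np.pad(b,((0,60),(0,0),(0,0))); cv2.imwrite('pics/s3.png',np.hstack([a,b]))
E
```

```text
t 7.05 pos [0.7087 0.0102 0.0136] yaw 19.4 F [-0.7  0.3  0.5] q7 -1.75
[-12.0, 5.0, -0.0] [0.4, 0.4, 0.4]
[-29.0, 1.0, -0.0] [0.4, 0.4, 1.4]
[-46.0, 1.0, -0.0] [0.4, 0.4, 6.4]
[-64.0, 1.0, 0.0] [0.4, 0.4, 11.4]
[-82.0, 1.0, 0.0] [0.4, 0.4, 16.4]
[-100.0, -2.0, 0.0] [0.4, 0.4, 18.4]
```

View pics/s3.png

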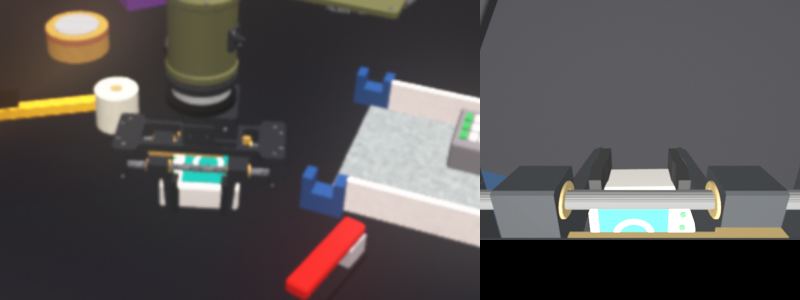

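The fingers stand in front of the reader's +x face, roughly centred on it. I push now.

Call:
move_arm(
  targets=[
    [[0.55, -12, 4, 0, 0, 0, 0], [0.55, -24, 3, 0, 0, 0, 1], [0.55, -36, 2, 0, 0, 0, 3], [0.55, -48, 1, 0, 0, 0, 6], [0.55, -60, 1, 0, 0, 0, 10], [0.55, -72, 1, 0, 0, 0, 13], [0.55, -84, 1, 0, 0, 0, 16], [0.55, -100, -2, 0, 0, 0, 18], [0.55, -100, -2, 0, 0, 0, 18]],
  ],
)

```text
clock: 8.28
tool_pos: [0.6137, -0.0215, 0.0161]
eef_rot: [1.0, 0.011, -0.002, 0.005]
contact_force: [0.7, -0.5, -0.2]
opening: 0.548
finger_force: 0.0
```

Call:
move_arm(
  targets=[
    [[0.55, 20, 0, 0, 0, 0, 0], [0.55, 35, 0, -30, 0, 0, 0], [0.55, 35, 0, -80, 0, 0, 0], [0.55, 95, 0, -120, 0, 0, 0], [0.55, 155, 0, -120, 0, 0, 0], [0.55, 155, 0, -120, 0, 0, 0]],
  ],
)

```text
clock: 9.02
tool_pos: [0.7744, -0.0161, 0.1362]
eef_rot: [1.0, 0.01, 0.002, 0.003]
contact_force: [-1.4, 0.1, 0.3]
opening: 0.55
finger_force: 0.0
```

```bash
python3 - <<'E'
from h import *
rows([])
s=r.snapshot('scene'); t=r.snapshot('top')
cv2.imwrite('pics/s4f.png',s[:,:,::-1]);cv2.imwrite('pics/t4f.png',t[:,:,::-1])
a=cv2.resize(s[200:400,180:500,::-1],(400,250)); b=cv2.resize(t[110:310,40:360,::-1],(400,250))
cv2.imwrite('pics/s4.png',cv2.resize(np.hstack([a,b]),(800,250)))
for n,P0 in (('top',P('top')),('scene',P('scene'))):
    im=t if n=='top' else s
    h=cv2.cvtColor(im,cv2.COLOR_RGB2HSV); m=cv2.inRange(h,(80,90,100),(98,255,255))
    k,l,st,ce=cv2.connectedComponentsWithStats(m)
    i=1+st[1:,4].argmax(); c=cv2.findContours((l==i).astype(np.uint8),0,2)[0][0]; q=cv2.boxPoints(cv2.minAreaRect(c))
    print(n,st[i],[bp(P0,p,.032).round(4).tolist() for p in q], bp(P0,ce[i],.032))
E
```

```text
t 9.03 pos [ 0.7744 -0.0161  0.1362] yaw 1.2 F [-1.4  0.1  0.3] q7 -1.85Traceback (most recent call last):
  File "<stdin>", line 11, in <module>
ValueError: attempt to get argmax of an empty sequence
```

```bash
python3 - <<'E'
from h import *
for n in ('scene','top'):
    im=cv2.imread({'scene':'pics/s4f.png','top':'pics/t4f.png'}[n]); h=cv2.cvtColor(im,cv2.COLOR_BGR2HSV); m=cv2.inRange(h,(80,90,80),(98,255,255))
    k,l,st,ce=cv2.connectedComponentsWithStats(m)
    for i in range(1,k):
        if st[i,4]>50:
            c=cv2.findContours((l==i).astype(np.uint8),0,2)[0][0]; q=cv2.approxPolyDP(c,4,True)[:,0].astype(float)
            print(n,st[i],[bp(P(n),p,.032).round(4).tolist() for p in q])
E
```

```text
scene [314 271  40  24 332] [[0.5144, 0.0108], [0.5153, -0.0257], [0.5419, 0.0023], [0.5603, 0.0034], [0.5821, -0.0273], [0.5634, -0.0441], [0.5885, -0.0413], [0.5851, 0.0134]]
scene [328 277  12   7  56] [[0.5551, -0.0262], [0.546, -0.0066]]
```

```bash
python3 -c "
from h import *
rows([(.553,-.105,.136,91)])"
```

```text
t 9.12 pos [ 0.7698 -0.0159  0.1342] yaw 1.3 F [-0.6  0.  -0.5] q7 -1.86
[-219.0, 84.0, -0.0] [0.2, 0.5, -89.7]
```

Call:
move_arm(
  targets=[
    [[0.55, -25, 10, 0, 0, 0, -10], [0.55, -50, 20, 0, 0, 0, -20], [0.55, -75, 30, 0, 0, 0, -30], [0.55, -100, 40, 0, 0, 0, -40], [0.55, -125, 50, 0, 0, 0, -50], [0.55, -150, 60, 0, 0, 0, -60], [0.55, -175, 70, 0, 0, 0, -70], [0.55, -200, 80, 0, 0, 0, -80], [0.55, -219, 84, 0, 0, 0, -90], [0.55, -219, 84, 0, 0, 0, -90]],
  ],
)

```text
clock: 10.38
tool_pos: [0.5497, -0.1059, 0.1359]
eef_rot: [0.699, 0.715, -0.006, 0.001]
contact_force: [1.3, 0.1, -0.2]
opening: 0.549
finger_force: 0.0
```

```bash
python3 - <<'E'
from h import *
rows([(.553,-.105,.014,91)]);print(r.get_state()['q'].round(2))
im=r.snapshot('wrist'); cv2.imwrite('pics/w5.png',im[:,:,::-1])
h=cv2.cvtColor(im,cv2.COLOR_RGB2HSV)
m=cv2.inRange(h,(80,90,80),(98,255,255)); x,y,w,hh=cv2.boundingRect(m); print('teal',x,y,w,hh)
w_=cv2.inRange(h,(0,0,150),(180,40,255)); k,l,st,ce=cv2.connectedComponentsWithStats(w_)
print([s.tolist() for s in st[1:] if s[4]>400])
c=P('wrist')
both=cv2.morphologyEx(w_|m,cv2.MORPH_CLOSE,np.ones((9,9))); k,l,st,ce=cv2.connectedComponentsWithStats(both)
for i in range(1,k):
    if st[i,4]>2000:
        q=cv2.approxPolyDP(cv2.findContours((l==i).astype(np.uint8),0,2)[0][0],12,True)[:,0].astype(float)
        print(st[i],[(p.astype(int).tolist(),bp(c,p,.032).round(3).tolist()) for p in q])
E
```

```text
t 10.38 pos [ 0.5497 -0.1059  0.1359] yaw 91.3 F [ 1.3  0.1 -0.2] q7 -0.66
[2.0, 4.0, 122.0] [-0.4, 0.5, 0.2]
[ 0.55  0.86 -0.79  1.83  0.84  0.82 -0.66]
teal 267 46 130 104
[[253, 29, 158, 159, 10185], [301, 67, 60, 64, 1528], [311, 277, 75, 103, 4826], [24, 283, 59, 69, 2806]]
[  253    29   158   159 23649] [([256, 30], [0.511, 0.023]), ([261, 185], [0.511, -0.067]), ([398, 186], [0.601, -0.066]), ([409, 32], [0.6, 0.024])]
[ 311  277   75  103 4950] [([342, 277], [0.567, -0.132]), ([318, 295], [0.55, -0.146]), ([312, 354], [0.547, -0.196]), ([364, 379], [0.588, -0.218]), ([385, 366], [0.603, -0.205]), ([376, 314], [0.593, -0.16])]
[  24  283   59   69 3004] [([64, 283], [0.368, -0.14]), ([28, 304], [0.338, -0.158]), ([29, 348], [0.331, -0.195]), ([81, 329], [0.374, -0.178])]
```

Call:
move_arm(
  targets=[
    [[0.55, 0, 4, 50, 0, 0, 0], [0.55, 0, 4, 100, 0, 0, 0], [0.55, 0, 4, 121, 0, 0, 0], [0.55, 10, 4, 121, 0, 0, 0], [0.55, 25, 4, 121, 0, 0, 0], [0.55, 40, 4, 121, 0, 0, 0], [0.55, 55, 4, 121, 0, 0, 0], [0.55, 70, 4, 121, 0, 0, 0], [0.55, 70, 4, 121, 0, 0, 0]],
  ],
)

```text
clock: 11.55
tool_pos: [0.5552, -0.0327, 0.0148]
eef_rot: [0.698, 0.716, -0.002, 0.001]
contact_force: [-0.4, -0.2, -1.2]
opening: 0.547
finger_force: 0.0
```

```bash
cat > look.py <<'E'
from h import *
import sys
def look(z=.032):
    im=r.snapshot('wrist'); h=cv2.cvtColor(im,cv2.COLOR_RGB2HSV);c=P('wrist')
    m=cv2.inRange(h,(80,90,80),(98,255,255))
    if m.sum()==0: print('no teal');return
    q=cv2.boxPoints(cv2.minAreaRect(cv2.findNonZero(m)));print('teal',[bp(c,p,z).round(3).tolist() for p in q])
if __name__=='__main__':
    look(); rows([(*tray(57,215-57),.013,91)])
E
python3 look.py
```

```text
teal [[0.512, 0.062], [0.589, 0.064], [0.596, 0.005], [0.507, 0.003]]
t 11.6 pos [ 0.555  -0.0338  0.0146] yaw 91.4 F [-0.3  0.7  0.2] q7 -0.98
[324.0, 5.0, -0.0] [-0.2, 0.3, 0.4]
```

Call:
move_arm(
  targets=[
    [[0.55, 18, 0, 0, 0, 0, 0], [0.55, 36, 0, 0, 0, 0, 0], [0.55, 54, 0, 0, 0, 0, 0], [0.55, 72, 1, 0, 0, 0, 0], [0.55, 90, 1, 0, 0, 0, 0], [0.55, 108, 2, 0, 0, 0, 0], [0.55, 126, 2, 0, 0, 0, 0], [0.55, 144, 2, 0, 0, 0, 0], [0.55, 162, 3, 0, 0, 0, 0], [0.55, 162, 3, 0, 0, 0, 0]],
  ],
)

```text
clock: 12.85
tool_pos: [0.5542, 0.1304, 0.0133]
eef_rot: [0.698, 0.716, -0.002, 0.0]
contact_force: [0.4, 1.3, -1.1]
opening: 0.548
finger_force: 0.0
```

```bash
python3 look.py
```

```text
teal [[0.507, 0.166], [0.511, 0.225], [0.589, 0.227], [0.596, 0.168]]
t 12.9 pos [0.5541 0.1287 0.0131] yaw 91.4 F [ 0.6 -0.3 -0.1] q7 -1.23
[161.0, 2.0, -1.0] [-0.2, 0.3, 0.4]
```

Call:
move_arm(
  targets=[
    [[0.55, 18, 0, 0, 0, 0, 0], [0.55, 36, 0, 0, 0, 0, 0], [0.55, 54, 0, 0, 0, 0, 0], [0.55, 72, 1, 0, 0, 0, 0], [0.55, 90, 1, 0, 0, 0, 0], [0.55, 108, 1, 0, 0, 0, 0], [0.55, 126, 1, 0, 0, 0, 0], [0.55, 144, 1, 0, 0, 0, 0], [0.55, 155, 1, 0, 0, 0, 0], [0.55, 155, 1, 0, 0, 0, 0]],
  ],
)

```text
clock: 14.15
tool_pos: [0.5513, 0.2838, 0.0119]
eef_rot: [0.698, 0.716, -0.003, 0.001]
contact_force: [-0.1, -0.0, 0.5]
opening: 0.549
finger_force: 0.0
```

Call:
move_arm(
  targets=[
    [[0.65, -20, 0, 0, 0, 0, 0], [0.65, -30, 0, -40, 0, 0, 0], [0.65, -30, 0, -90, 0, 0, 0], [0.65, -30, 0, -130, 0, 0, 0], [0.65, -30, 0, -130, 0, 0, 0]],
  ],
)

```text
clock: 14.78
tool_pos: [0.5547, 0.2515, 0.1451]
eef_rot: [0.7, 0.714, -0.001, 0.003]
contact_force: [-0.1, -1.0, -0.1]
opening: 0.656
finger_force: 0.0
```

```bash
python3 - <<'E'
from h import *
from look import look
look()
c=(.4163,-.3323); h=70
rows([(*behind(c,h,85),.14,h)]);print(r.get_state()['q'].round(2))
E
```

```text
teal [[0.508, 0.378], [0.584, 0.379], [0.588, 0.321], [0.506, 0.32]]
t 14.82 pos [0.5538 0.2505 0.143 ] yaw 91.2 F [ 0.2 -0.4 -0.4] q7 -1.18
[-659.0, -180.0, 9.0] [0.0, 0.5, 21.2]
[-0.09  0.9  -0.78  1.68  0.79  0.91 -1.18]
```

Call:
move_arm(
  targets=[
    [[0.65, -60, -16, 0, 0, 0, 2], [0.65, -120, -33, 0, 0, 0, 4], [0.65, -180, -50, 0, 0, 0, 6], [0.65, -240, -66, 0, 0, 0, 8], [0.65, -300, -82, 0, 0, 0, 10], [0.65, -360, -98, 0, 0, 0, 12], [0.65, -420, -115, 0, 0, 0, 14], [0.65, -480, -131, 0, 0, 0, 16], [0.65, -540, -148, 0, 0, 0, 18], [0.65, -600, -164, 0, 0, 0, 20]],
  ],
)

```text
clock: 16.08
tool_pos: [0.3997, -0.3535, 0.1459]
eef_rot: [0.813, 0.582, -0.004, 0.001]
contact_force: [0.1, -0.4, -0.1]
opening: 0.646
finger_force: 0.0
```

Call:
move_arm(
  targets=[
    [[0.65, -58, -18, 0, 0, 0, 1], [0.65, -58, -18, 0, 0, 0, 1], [0.65, -58, -18, 0, 0, 0, 1]],
  ],
)

```text
clock: 16.45
tool_pos: [0.3657, -0.3999, 0.1468]
eef_rot: [0.818, 0.575, -0.003, 0.001]
contact_force: [0.3, 0.8, 0.4]
opening: 0.651
finger_force: 0.0
```

```bash
cat > tin.py <<'E'
from h import *
def tin():
    im=r.snapshot('wrist'); h=cv2.cvtColor(im,cv2.COLOR_RGB2HSV);c=P('wrist')
    m=cv2.inRange(h,(12,90,60),(28,255,255))[:330]; k,l,st,ce=cv2.connectedComponentsWithStats(m); i=1+st[1:,4].argmax()
    p=cv2.findNonZero((l==i).astype(np.uint8))[:,0].astype(float); w=np.array([bp(c,q,.042) for q in p])
    hull=cv2.convexHull((w*1e4).astype(np.float32)); (x,y),rad=cv2.minEnclosingCircle(hull); print('tin',st[i].tolist(),x/1e4,y/1e4,rad/1e4)
if __name__=='__main__': tin()
E
python3 - <<'E'
from tin import *
tin()
c=(.4163,-.3323); h=70
rows([(*behind(c,h,85),.014,h)])
E
```

```text
tin [285, 26, 155, 165, 9496] 0.41893671875 -0.3295247314453125 0.04848513488769531
t 16.5 pos [ 0.3668 -0.3991  0.1472] yaw 70.4 F [ 1.3 -0.1  0.2] q7 -0.39
[-5.0, 24.0, 133.0] [-0.1, 0.4, 0.4]
```

Call:
move_arm(
  targets=[
    [[0.65, -5, 25, 0, 0, 0, 0], [0.65, -5, 25, 40, 0, 0, 0], [0.65, -5, 25, 90, 0, 0, 0], [0.65, -5, 25, 125, 0, 0, 0], [0.65, -5, 25, 133, 0, 0, 0], [0.65, -5, 25, 133, 0, 0, 0]],
  ],
)

```text
clock: 17.25
tool_pos: [0.3894, -0.4137, 0.0154]
eef_rot: [0.817, 0.577, -0.003, 0.002]
contact_force: [0.9, -0.5, 0.5]
opening: 0.651
finger_force: 0.0
```

```bash
cat >> tin.py <<'E'
from scipy.interpolate import PchipInterpolator as PI
K=np.array([(.418,-.331,70),(.435,-.285,70),(.455,-.23,72),(.462,-.18,82),(.465,-.13,82),(.480,-.08,72),(.508,-.02,66),(.530,.04,72),(.540,.10,84),(.545,.17,90),(*tray(50,103),91)])
def path(d=48):
    s=r.get_state(); y=K[:,1]; f=PI(y,K[:,[0,2]])
    ps=[(*behind((f(v)[0],v),f(v)[1],d),.013,f(v)[1]) for v in np.arange(-.331,K[-1,1]+.001,.0005)]
    ps.append((*behind(K[-1,:2],91,d),.013,91))
    # keep those ahead, spaced 18 mm
    p0=s['tool_pos'][:2]; i=min(range(len(ps)),key=lambda j:np.hypot(*(np.array(ps[j][:2])-p0))); out=[];last=p0
    for p in ps[i:]:
        if np.hypot(*(np.array(p[:2])-last))>=.018: out.append(p); last=np.array(p[:2])
    if len(out)<9: out.append(ps[-1])
    rows(out[:9])
E
python3 -c "
from tin import *
path()"
```

```text
t 17.25 pos [ 0.3894 -0.4137  0.0154] yaw 70.4 F [ 0.9 -0.5  0.5] q7 -0.55
[39.0, -1.0, 2.0] [0.0, 0.4, 0.4]
[58.0, -1.0, 2.0] [0.0, 0.4, 0.4]
[76.0, -1.0, 2.0] [0.0, 0.4, 0.4]
[94.0, -0.0, 2.0] [0.0, 0.4, 0.4]
[112.0, 1.0, 1.0] [0.0, 0.4, 0.0]
[130.0, 2.0, 1.0] [0.0, 0.4, -0.7]
[149.0, 1.0, 1.0] [0.0, 0.4, -1.7]
[167.0, 1.0, 1.0] [0.0, 0.4, -5.4]
[185.0, 2.0, 1.0] [-0.0, 0.4, -10.2]
```

Call:
move_arm(
  targets=[
    [[0.65, 15, 0, 1, 0, 0, 0], [0.65, 28, -1, 1, 0, 0, 0], [0.65, 40, -1, 1, 0, 0, 0], [0.65, 56, -1, 1, 0, 0, 0], [0.65, 73, -1, 1, 0, 0, 0], [0.65, 90, 0, 1, 0, 0, 0], [0.65, 108, 1, 1, 0, 0, 0], [0.65, 108, 1, 1, 0, 0, 0]],
  ],
)

```text
clock: 18.25
tool_pos: [0.4272, -0.3128, 0.0143]
eef_rot: [0.817, 0.577, -0.003, 0.004]
contact_force: [0.1, 0.1, -0.7]
opening: 0.648
finger_force: 0.0
```

```bash
python3 -c "
from tin import *
tin();path()"
```

```text
tin [170, 62, 300, 268, 29896] 0.4422208984375 -0.267466162109375 0.04756774597167969
t 18.3 pos [ 0.4266 -0.3132  0.014 ] yaw 70.4 F [ 0.4 -0.3 -0.1] q7 -0.86
[19.0, 0.0, 1.0] [0.1, 0.5, -0.5]
[37.0, 0.0, 1.0] [0.1, 0.5, -1.5]
[55.0, -0.0, 0.0] [0.1, 0.5, -4.3]
[73.0, 0.0, 0.0] [0.1, 0.5, -9.2]
[91.0, -2.0, 0.0] [0.1, 0.5, -11.6]
[109.0, -7.0, 0.0] [0.1, 0.5, -11.6]
[126.0, -12.0, -0.0] [0.1, 0.5, -11.6]
[143.0, -17.0, -0.0] [0.1, 0.5, -11.4]
[161.0, -21.0, -0.0] [0.1, 0.5, -8.1]
```

Call:
move_arm(
  targets=[
    [[0.65, 19, 0, 0, 0, 0, 0], [0.65, 37, 0, 0, 0, 0, -1], [0.65, 55, 0, 0, 0, 0, -4], [0.65, 73, 0, 0, 0, 0, -8], [0.65, 91, -2, 0, 0, 0, -11], [0.65, 109, -7, 0, 0, 0, -12], [0.65, 126, -12, 0, 0, 0, -12], [0.65, 143, -17, 0, 0, 0, -11], [0.65, 161, -21, 0, 0, 0, -8], [0.65, 161, -21, 0, 0, 0, -8]],
  ],
)

```text
clock: 19.55
tool_pos: [0.4607, -0.153, 0.012]
eef_rot: [0.774, 0.633, -0.003, 0.002]
contact_force: [0.3, -0.6, -0.8]
opening: 0.651
finger_force: 0.0
```

```bash
python3 -c "
from tin import *
tin();path()"
```

```text
tin [167, 61, 305, 269, 30355] 0.469535888671875 -0.10607415771484376 0.0475881103515625
t 19.6 pos [ 0.4605 -0.1536  0.0118] yaw 78.4 F [0.6 0.2 0.3] q7 -1.24
[18.0, -1.0, -1.0] [-0.0, 0.4, 4.7]
[36.0, -0.0, -1.0] [-0.0, 0.4, 7.5]
[54.0, 2.0, -2.0] [-0.0, 0.4, 9.7]
[72.0, 5.0, -2.0] [-0.0, 0.4, 11.5]
[90.0, 9.0, -2.0] [-0.0, 0.4, 12.4]
[108.0, 13.0, -2.0] [-0.0, 0.4, 12.0]
[126.0, 17.0, -2.0] [-0.0, 0.4, 10.3]
[144.0, 22.0, -2.0] [-0.0, 0.4, 8.1]
[161.0, 25.0, -2.0] [-0.0, 0.4, 5.6]
```

Call:
move_arm(
  targets=[
    [[0.65, 18, -1, -1, 0, 0, 4], [0.65, 36, 0, -1, 0, 0, 7], [0.65, 54, 2, -2, 0, 0, 10], [0.65, 72, 5, -2, 0, 0, 11], [0.65, 90, 9, -2, 0, 0, 12], [0.65, 108, 13, -2, 0, 0, 12], [0.65, 126, 17, -2, 0, 0, 10], [0.65, 144, 22, -2, 0, 0, 8], [0.65, 161, 25, -2, 0, 0, 6], [0.65, 161, 25, -2, 0, 0, 6]],
  ],
)

```text
clock: 20.85
tool_pos: [0.5187, 0.0014, 0.0125]
eef_rot: [0.806, 0.591, -0.001, 0.001]
contact_force: [-0.2, 0.6, 0.4]
opening: 0.651
finger_force: 0.0
```

```bash
python3 -c "
from tin import *
tin();path()"
```

```text
tin [168, 59, 303, 271, 30521] 0.53223349609375 0.04699539794921875 0.04763411254882813
t 20.9 pos [5.182e-01 3.000e-04 1.240e-02] yaw 72.4 F [-0.4 -0.1  0. ] q7 -1.51
[18.0, 0.0, -1.0] [-0.0, 0.3, -4.4]
[37.0, 1.0, -1.0] [-0.0, 0.3, -8.5]
[55.0, 0.0, -1.0] [-0.0, 0.3, -11.6]
[73.0, -2.0, -1.0] [-0.0, 0.3, -13.7]
[91.0, -4.0, -1.0] [-0.0, 0.3, -15.6]
[109.0, -8.0, -1.0] [-0.0, 0.3, -16.9]
[127.0, -12.0, -1.0] [-0.0, 0.3, -17.6]
[144.0, -16.0, -1.0] [-0.0, 0.3, -18.1]
[161.0, -21.0, -1.0] [-0.0, 0.3, -18.4]
```

Call:
move_arm(
  targets=[
    [[0.65, 18, 0, -1, 0, 0, -4], [0.65, 37, 1, -1, 0, 0, -8], [0.65, 55, 0, -1, 0, 0, -12], [0.65, 73, -2, -1, 0, 0, -14], [0.65, 91, -4, -1, 0, 0, -16], [0.65, 109, -8, -1, 0, 0, -17], [0.65, 127, -12, -1, 0, 0, -18], [0.65, 144, -16, -1, 0, 0, -18], [0.65, 161, -21, -1, 0, 0, -18], [0.65, 161, -21, -1, 0, 0, -18]],
  ],
)

```text
clock: 22.15
tool_pos: [0.5462, 0.1613, 0.0122]
eef_rot: [0.704, 0.71, -0.002, 0.001]
contact_force: [0.1, 0.2, 0.2]
opening: 0.65
finger_force: 0.0
```

```bash
python3 -c "
from tin import *
tin();path()
from look import look; look()"
```

```text
tin [169, 60, 302, 270, 30295] 0.5451736328125 0.2089448486328125 0.04752218017578125
t 22.2 pos [0.5461 0.1602 0.012 ] yaw 90.4 F [ 0.1 -0.4  0.5] q7 -1.33
[18.0, 1.0, -1.0] [-0.1, 0.3, -0.6]
[27.0, 1.0, -1.0] [-0.1, 0.3, -0.6]
no teal
```

Call:
move_arm(
  targets=[
    [[0.65, 12, 0, 0, 0, 0, 0], [0.65, 22, 0, 0, 0, 0, 0], [0.65, 22, 0, 0, 0, 0, 0], [0.65, 5, 0, 0, 0, 0, 0], [0.65, -5, 0, -40, 0, 0, 0], [0.65, -10, 0, -100, 0, 0, 0], [0.65, -20, 0, -150, 0, 0, 0], [0.65, -20, 0, -200, 0, 0, 0], [0.65, -20, 0, -200, 0, 0, 0]],
  ],
)

```text
clock: 23.38
tool_pos: [0.549, 0.1393, 0.2158]
eef_rot: [0.706, 0.708, -0.0, 0.004]
contact_force: [-0.2, 1.0, 0.2]
opening: 0.649
finger_force: 0.0
```

```bash
python3 - <<'E'
from tin import *
tin()
im=r.snapshot('wrist'); c=P('wrist'); cv2.imwrite('pics/w6.png',im[:,:,::-1])
h=cv2.cvtColor(im,cv2.COLOR_RGB2HSV)
m=cv2.inRange(h,(80,90,80),(98,255,255)); q=cv2.boxPoints(cv2.minAreaRect(cv2.findNonZero(m)));print('teal',[bp(c,p,.032).round(3).tolist() for p in q])
m=cv2.inRange(h,(105,130,60),(125,255,255)); k,l,st,ce=cv2.connectedComponentsWithStats(m)
for i in range(1,k):
    if st[i,4]>150: print('blue',st[i].tolist(),bp(c,ce[i],.046))
b=(.629,-.331)
rows([(*b,.15,126)])
E
```

```text
tin [255, 38, 120, 128, 5337] 0.54295986328125 0.2285640380859375 0.046906597900390624Traceback (most recent call last):
  File "<stdin>", line 5, in <module>
cv2.error: OpenCV(4.12.0) /io/opencv/modules/imgproc/src/convhull.cpp:143: error: (-215:Assertion failed) total >= 0 && (depth == CV_32F || depth == CV_32S) in function 'convexHull'
```

View pics/w6.png

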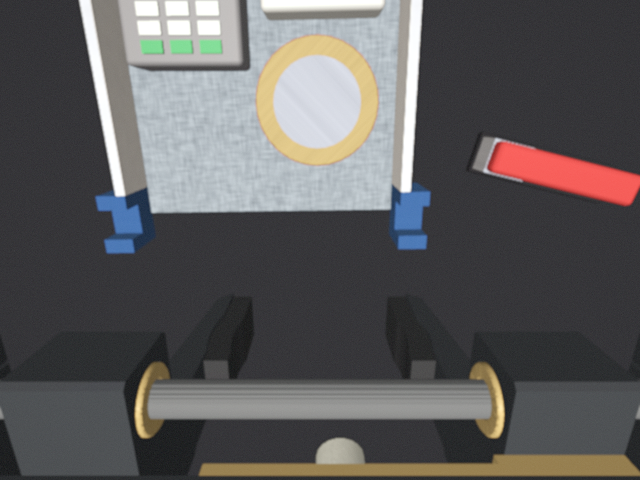

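The wrist view shows the following:
- The tin is inside at (317,100), and the reader (322,3) and pinpad (183,30) are behind it.
- All of them are clear of the mouth and of each other.
- The saddle notch floors are at about (129,221) and (408,221).

```bash
python3 - <<'E'
from tin import *
c=P('wrist')
for n,p,z in (('LU',(97,193),.046),('LUr',(147,190),.046),('LL',(106,251),.046),('RUl',(391,185),.046),('RUr',(429,187),.046),('RLr',(426,248),.046),('RLl',(398,248),.046),('Lf',(129,221),.026),('Rf',(408,221),.026),('floorL',(148,214),0),('floorR',(394,210),0),('RUin',(428,205),.046),('RLin',(426,235),.046),('LLin',(108,239),.046),('LUin',(97,209),.046)):
    print(n,bp(c,p,z).round(4))
for y,h in ((0,0),):
  rows([(.629,-.331,.15,126)])
E
```

```text
LU [0.3622 0.1587]
LUr [0.4039 0.1613]
LL [0.3608 0.1078]
RUl [0.6045 0.1662]
RUr [0.6357 0.1646]
RLr [0.6381 0.1117]
RLl [0.6139 0.1116]
Lf [0.3745 0.1294]
Rf [0.6255 0.1304]
floorL [0.3805 0.1294]
floorR [0.6175 0.1343]
RUin [0.6363 0.1496]
RLin [0.637  0.1235]
LLin [0.3644 0.1188]
LUin [0.3597 0.1451]
t 23.48 pos [0.547  0.1377 0.2119] yaw 90.2 F [-0.5  0.   0.5] q7 -1.03
[-468.0, 80.0, 66.0] [-0.3, 0.5, -35.8]
```

Call:
move_arm(
  targets=[
    [[0.5, -60, 15, 10, 0, 0, -4], [0.5, -120, 30, 10, 0, 0, -8], [0.5, -180, 45, 10, 0, 0, -12], [0.5, -240, 60, 10, 0, 0, -16], [0.5, -300, 80, 10, 0, 0, -20], [0.5, -360, 95, 10, 0, 0, -24], [0.5, -420, 110, 10, 0, 0, -28], [0.5, -480, 122, 10, 0, 0, -32], [0.5, -541, 133, 10, 0, 0, -36], [0.5, -541, 133, 10, 0, 0, -36]],
  ],
)

```text
clock: 24.72
tool_pos: [0.6803, -0.4088, 0.202]
eef_rot: [0.457, 0.89, -0.006, -0.0]
contact_force: [0.8, 0.1, -0.4]
opening: 0.501
finger_force: 0.0
```

```bash
python3 - <<'E'
from h import *
rows([])
im=r.snapshot('wrist'); c=P('wrist'); h=cv2.cvtColor(im,cv2.COLOR_RGB2HSV)
m=cv2.inRange(h,(22,110,90),(35,255,255)); k,l,st,ce=cv2.connectedComponentsWithStats(m)
for i in range(1,k):
    if st[i,4]>100:
        q=cv2.boxPoints(cv2.minAreaRect(cv2.findNonZero((l==i).astype(np.uint8))));print('yel',st[i].tolist(),[bp(c,p,.016).round(4).tolist() for p in q])
cv2.imwrite('pics/w7.png',im[:,:,::-1])
E
```

```text
t 24.73 pos [ 0.6803 -0.4088  0.202 ] yaw 125.7 F [ 0.8  0.1 -0.4] q7 0.66
yel [322, 56, 20, 96, 199] [[0.5991, -0.3065], [0.6098, -0.2964], [0.6627, -0.3488], [0.6512, -0.3598]]
```

```bash
python3 - <<'E'
from h import *
im=cv2.imread('pics/w7.png')
cv2.imwrite('pics/w7c.png',im[0:330,180:480])
c=P('wrist'); h=cv2.cvtColor(im,cv2.COLOR_BGR2HSV)
for n,lo,hi in (('yel',(15,80,60),(35,255,255)),('red',(0,110,60),(8,255,255)),('red2',(170,110,60),(180,255,255))):
    m=cv2.inRange(h,lo,hi); k,l,st,ce=cv2.connectedComponentsWithStats(m)
    for i in range(1,k):
        if st[i,4]>60:
            q=cv2.boxPoints(cv2.minAreaRect(cv2.findNonZero((l==i).astype(np.uint8))));print(n,st[i].tolist(),[bp(c,p,.016).round(4).tolist() for p in q])
E
```

```text
yel [320, 0, 24, 262, 1174] [[0.5817, -0.2697], [0.5958, -0.2595], [0.7234, -0.4283], [0.7061, -0.441]]
yel [167, 362, 31, 77, 895] [[0.6889, -0.7107], [0.6478, -0.6175], [0.6712, -0.6047], [0.7143, -0.697]]
yel [441, 362, 31, 77, 887] [[0.8694, -0.4589], [0.8885, -0.4405], [0.9633, -0.5075], [0.943, -0.5277]]
yel [164, 454, 443, 23, 6770] [[0.7006, -0.7321], [1.0963, -0.4388], [1.121, -0.4603], [0.7164, -0.7608]]
red [321, 261, 20, 8, 105] [[0.7103, -0.4458], [0.7068, -0.4404], [0.7219, -0.4307], [0.7255, -0.436]]
```

View pics/w7c.png

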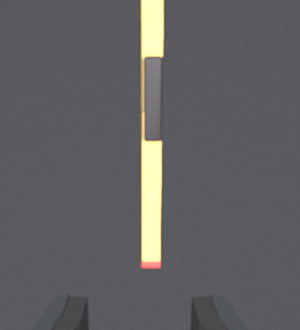

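The crop shows the bar running straight along the tool x axis at column 331, the fin at (333,98), and the near red end at (331,268).

```bash
python3 - <<'E'
from h import *
c=P('wrist')
f=np.array([bp(c,p,.048) for p in((325.5,57),(341.5,57),(341.5,140),(325,140))]);fc=f.mean(0)
e=bp(c,(331,269),.016); t=bp(c,(332.5,0),.016)
a=np.degrees(np.arctan2(*(t-e)[::-1])); print('fin',fc,np.linalg.norm(f[1]-f[2]),'end',e,'axis',a,'centre from end',e+.145*np.array([np.cos(np.radians(a)),np.sin(np.radians(a))]))
rows([(*fc,.10,a),(*fc,.023,a)])
E
```

```text
fin [ 0.63246771 -0.32239151] 0.0573424114440914 end [ 0.71911347 -0.44136656] axis 126.20321295929556 centre from end [ 0.63346909 -0.32436212]
t 24.77 pos [ 0.681  -0.404   0.2025] yaw 126.0 F [-0.2  0.8  0.4] q7 0.66
[95.0, 10.0, 102.0] [-0.6, 0.1, -0.2]
[95.0, 10.0, 179.0] [-0.6, 0.1, -0.2]
```

Call:
move_arm(
  targets=[
    [[0.5, 40, 3, 40, 0, 0, 0], [0.5, 91, 6, 80, 0, 0, 0], [0.5, 91, 6, 125, 0, 0, 0], [0.5, 91, 6, 160, 0, 0, 0], [0.5, 91, 6, 179, 0, 0, 0], [0.5, 91, 6, 179, 0, 0, 0], [0.5, 91, 6, 179, 0, 0, 0]],
  ],
)

```text
clock: 25.65
tool_pos: [0.6343, -0.3252, 0.0281]
eef_rot: [0.452, 0.892, -0.004, 0.002]
contact_force: [0.9, 0.2, -0.2]
opening: 0.501
finger_force: 0.0
```

```bash
python3 -c "
from h import *
rows([(.631,-.3275,.023,126.2)])"
```

```text
t 25.65 pos [ 0.6343 -0.3252  0.0281] yaw 126.3 F [ 0.9  0.2 -0.2] q7 0.32
[0.0, -4.0, 5.0] [-0.3, 0.3, 0.1]
```

Call:
move_arm(
  targets=[
    [[0.5, 0, -3, 3, 0, 0, 0], [0.5, 0, -3, 3, 0, 0, 0], [0.1, 0, -3, 3, 0, 0, 0], [0.1, 0, -3, 3, 0, 0, 0], [0.1, 0, -3, 3, 0, 0, 0], [0.0, 0, -3, 3, 0, 0, 0], [0.0, 0, -3, 3, 0, 0, 0], [0.0, 0, -3, 3, 0, 0, 0]],
  ],
  newtons=30,
)

```text
clock: 26.65
tool_pos: [0.6309, -0.3274, 0.0236]
eef_rot: [0.452, 0.892, -0.004, 0.001]
contact_force: [0.9, 0.8, -1.2]
opening: 0.155
finger_force: 29.8
```

```bash
python3 -c "
from h import *
rows([(.631,-.3275,.023,126.2)])"
```

```text
t 26.65 pos [ 0.6309 -0.3274  0.0236] yaw 126.3 F [ 0.9  0.8 -1.2] q7 0.32
[-0.0, 0.0, 1.0] [-0.4, 0.3, 0.1]
```

Call:
move_arm(
  targets=[
    [[0.0, 0, 0, -20, 0, 0, 0], [0.0, 0, 0, -60, 0, 0, 0], [0.0, 0, 0, -100, 0, 0, 0], [0.0, 0, 0, -120, 0, 0, 0], [0.0, 0, 0, -120, 0, 0, 0], [0.0, 0, 0, -120, 0, 0, 0]],
  ],
)

```text
clock: 27.4
tool_pos: [0.6299, -0.3267, 0.1419]
eef_rot: [0.452, 0.892, -0.005, -0.001]
contact_force: [-0.5, 0.4, -2.6]
opening: 0.157
finger_force: 29.8
```

```bash
python3 - <<'E'
from h import *
s=r.get_state(); zt=s['tool_pos'][2]-.0236+.016
rows([(.4985,.1328,.144,181)]); print(s['q'].round(2),s['opening'])
for n in ('top','scene'):
    im=r.snapshot(n); h=cv2.cvtColor(im,cv2.COLOR_RGB2HSV)
    for nm,lo,hi in (('yel',(18,110,90),(34,255,255)),('red',(0,120,80),(8,255,255)),('red2',(172,120,80),(180,255,255))):
        m=cv2.inRange(h,lo,hi); k,l,st,ce=cv2.connectedComponentsWithStats(m)
        for i in range(1,k):
            if st[i,4]>15: print(n,nm,st[i].tolist(),ce[i].round(1),bp(P(n),ce[i],zt).round(4))
E
```

```text
t 27.4 pos [ 0.6299 -0.3267  0.1419] yaw 126.3 F [-0.5  0.4 -2.6] q7 0.39
[448.0, 166.0, -5.0] [-0.6, -0.1, -54.7]
[ 0.84  1.09 -1.01  1.33  0.94  1.22  0.39] 0.15734992917224255
top yel [388, 154, 65, 46, 641] [417.4 176.3] [ 0.5824 -0.2649]
top yel [172, 209, 7, 14, 21] [175.7 215.2] [0.5129 0.1515]
top yel [163, 210, 11, 16, 17] [168.8 217.9] [0.5082 0.1632]
top yel [146, 226, 16, 4, 16] [153.5 228.2] [0.4904 0.1889]
top red [166, 68, 29, 64, 947] [179.9  99.4] [0.7156 0.1485]
top red [383, 193, 10, 11, 39] [387.6 197.4] [ 0.5454 -0.2129]
top red [67, 235, 10, 47, 381] [ 71.  257.9] [0.4392 0.3274]
top red [453, 387, 37, 42, 459] [471.4 408. ] [ 0.1887 -0.3517]
scene yel [191, 18, 67, 20, 622] [216.3  27.5] [-1.1707 -1.3823]
scene yel [270, 101, 8, 6, 22] [272.5 103.3] [-0.1421 -0.5151]
scene yel [233, 111, 29, 13, 120] [246.4 118. ] [ 0.0202 -0.5146]
scene yel [156, 176, 4, 5, 17] [157.6 177.9] [ 0.4777 -0.4773]
scene yel [41, 195, 21, 21, 237] [ 49.3 203. ] [ 0.6743 -0.5949]
scene yel [63, 199, 9, 3, 19] [ 67.1 199.9] [ 0.6481 -0.5736]
scene yel [47, 201, 37, 23, 97] [ 66.9 210.
[... 156 characters left out ...]
e yel [434, 293, 53, 31, 499] [460.  310.3] [0.6826 0.2461]
scene red [551, 110, 28, 36, 736] [564.  127.5] [-0.3127  0.3386]
scene red [247, 170, 32, 18, 115] [261.3 173.9] [ 0.3572 -0.2797]
scene red [243, 211, 5, 13, 41] [245.6 216.6] [ 0.5551 -0.2058]
scene red [91, 224, 6, 14, 49] [ 93.4 230.4] [ 0.725  -0.4334]
scene red [541, 286, 14, 33, 323] [547.8 302.3] [0.6035 0.3683]
scene red [435, 314, 25, 13, 44] [446.  321.7] [0.7195 0.233 ]
scene red [461, 326, 12, 2, 18] [465.5 326.4] [0.7186 0.2618]
scene red [371, 344, 53, 56, 1145] [396.1 371.5] [0.8526 0.1966]
scene red2 [370, 344, 41, 53, 64] [385.8 370.3] [0.8561 0.1833]
scene red2 [382, 376, 24, 25, 38] [393.6 388.7] [0.8843 0.203 ]
```

Call:
move_arm(
  targets=[
    [[0.0, 35, 13, -3, 0, 0, -4], [0.0, 85, 31, -4, 0, 0, -10], [0.0, 135, 50, -5, 0, 0, -16], [0.0, 185, 68, -5, 0, 0, -22], [0.0, 235, 87, -5, 0, 0, -28], [0.0, 285, 106, -5, 0, 0, -34], [0.0, 335, 124, -5, 0, 0, -40], [0.0, 385, 143, -5, 0, 0, -46], [0.0, 425, 158, -5, 0, 0, -51], [0.0, 448, 166, -5, 0, 0, -55]],
  ],
)

```text
clock: 28.75
tool_pos: [0.4985, 0.1354, 0.1447]
eef_rot: [-0.014, 1.0, -0.003, -0.002]
contact_force: [0.1, 0.2, -1.8]
opening: 0.156
finger_force: 29.8
```

Call:
move_arm(
  targets=[
    [[0.0, 0, 0, 0, 0, 0, 0], [0.0, 0, 0, 0, 0, 0, 0]],
  ],
)

```text
clock: 29.0
tool_pos: [0.4998, 0.1314, 0.1445]
eef_rot: [-0.01, 1.0, -0.005, -0.002]
contact_force: [0.3, 0.2, -2.2]
opening: 0.157
finger_force: 29.8
```

```bash
python3 - <<'E'
from h import *
s=r.get_state(); zt=s['tool_pos'][2]-.0236+.016
rows([(.4985,.1328,.07,181)]); print(s['q'].round(2),s['opening'])
for n in ('top','scene'):
    im=r.snapshot(n); h=cv2.cvtColor(im,cv2.COLOR_RGB2HSV)
    for nm,lo,hi in (('yel',(18,110,90),(34,255,255)),('red',(0,120,80),(8,255,255)),('blue',(105,130,60),(125,255,255))):
        m=cv2.inRange(h,lo,hi); k,l,st,ce=cv2.connectedComponentsWithStats(m)
        for i in range(1,k):
            X=bp(P(n),ce[i],zt)
            if st[i,4]>15 and .3<X[0]<.75 and 0<X[1]<.3: print(n,nm,st[i].tolist(),ce[i].round(1),X.round(4))
E
```

```text
t 29.0 pos [0.4998 0.1314 0.1445] yaw -178.8 F [ 0.3  0.2 -2.2] q7 0.18
[1.0, 2.0, 74.0] [-0.6, -0.2, 0.2]
[ 0.28  0.98 -1.18  1.95  1.08  1.06  0.18] 0.15689039459720566
top yel [183, 143, 12, 7, 47] [188.4 146.7] [0.6316 0.1315]
top yel [182, 246, 13, 60, 147] [190.4 278.5] [0.4048 0.1236]
top red [166, 68, 29, 64, 950] [179.9  99.6] [0.7144 0.1477]
top red [183, 139, 12, 5, 40] [187.8 140.5] [0.6424 0.1327]
top red [182, 305, 13, 5, 50] [187.8 307.2] [0.3565 0.1271]
top blue [195, 288, 21, 14, 237] [204.1 294.4] [0.3781 0.1   ]
scene yel [402, 189, 47, 12, 131] [424.  194.3] [0.3062 0.0896]
scene yel [435, 213, 4, 9, 22] [436.4 217.3] [0.4    0.1396]
scene yel [394, 238, 32, 44, 497] [408.4 260.5] [0.5809 0.1345]
scene yel [434, 293, 53, 31, 501] [460.  310.3] [0.6863 0.2465]
scene red [391, 276, 12, 14, 106] [396.1 283.3] [0.6574 0.1358]
scene red [435, 315, 25, 12, 38] [446.2 321.8] [0.7233 0.2336]
scene red [461, 326, 12, 2, 18] [465.7 326.5] [0.7221 0.2624]
scene blue [436, 249, 7, 7, 32] [439.  251.4] [0.5278 0.1757]
scene blue [422, 254, 14, 8, 89] [428.6 257.5] [0.5562 0.164 ]
scene blue [404, 317, 7, 9, 45] [406.7 320.9] [0.7456 0.1796]
```

Call:
move_arm(
  targets=[
    [[0.0, 1.5, 1.5, 20, -0.3, 0, 0], [0.0, 1.5, 1.5, 40, -0.5, 0, 0], [0.0, 1.5, 1.5, 55, -0.5, 0, 0], [0.0, 1.5, 1.5, 65, -0.5, 0, 0], [0.0, 1.5, 1.5, 70, -0.5, 0, 0], [0.0, 1.5, 1.5, 70, -0.5, 0, 0], [0.0, 1.5, 1.5, 70, -0.5, 0, 0]],
  ],
)

```text
clock: 29.98
tool_pos: [0.4983, 0.134, 0.0757]
eef_rot: [-0.011, 1.0, 0.001, -0.001]
contact_force: [0.1, 0.3, -2.1]
opening: 0.154
finger_force: 29.8
```

```bash
cat > bar.py <<'E'
from h import *
s=r.get_state(); zt=s['tool_pos'][2]-.0236+.016
import sys
if len(sys.argv)>1: zt=.042
rows([(.4985,.1328,.05,181)])
for n in ('top','scene'):
    im=r.snapshot(n); h=cv2.cvtColor(im,cv2.COLOR_RGB2HSV)
    for nm,lo,hi,z in (('red',(0,120,80),(8,255,255),zt),('blue',(105,130,60),(125,255,255),.046)):
        m=cv2.inRange(h,lo,hi); k,l,st,ce=cv2.connectedComponentsWithStats(m)
        for i in range(1,k):
            X=bp(P(n),ce[i],z)
            if st[i,4]>15 and .3<X[0]<.7 and 0<X[1]<.2:
                x,y,w,hh=st[i,:4]; print(n,nm,st[i].tolist(),X.round(4),bp(P(n),(x,y),z).round(4),bp(P(n),(x+w,y+hh),z).round(4))
E
python3 bar.py
```

```text
t 29.98 pos [0.4983 0.134  0.0757] yaw -178.7 F [ 0.1  0.3 -2.1] q7 0.07
[-0.0, -1.0, 26.0] [0.1, -0.1, 0.3]
top red [191, 150, 11, 5, 35] [0.641  0.1349] [0.6433 0.1442] [0.634  0.1235]
top red [191, 303, 11, 4, 35] [0.3551 0.1296] [0.3583 0.1388] [0.3511 0.1185]
top blue [186, 289, 5, 13, 60] [0.371  0.1498] [0.3829 0.1542] [0.3585 0.1443]
top blue [202, 288, 13, 14, 151] [0.373  0.1137] [0.3849 0.1241] [0.3586 0.0991]
scene red [391, 309, 11, 13, 75] [0.6523 0.1402] [0.6376 0.1265] [0.6643 0.1543]
scene blue [419, 245, 5, 4, 18] [0.3704 0.1101] [0.3661 0.1046] [0.3779 0.1186]
scene blue [436, 248, 7, 8, 35] [0.3745 0.1497] [0.3629 0.1408] [0.3887 0.1619]
scene blue [431, 256, 5, 6, 27] [0.4074 0.1456] [0.3994 0.1392] [0.418  0.1543]
scene blue [382, 311, 8, 9, 58] [0.63   0.1162] [0.621  0.1063] [0.6398 0.1272]
scene blue [404, 317, 6, 8, 37] [0.6292 0.1544] [0.6213 0.147 ] [0.6386 0.1629]
scene blue [386, 322, 16, 10, 124] [0.6542 0.1392] [0.6481 0.1226] [0.6627 0.1558]
```

Call:
move_arm(
  targets=[
    [[0.0, 0, -1, 6, 0, 0, 0], [0.0, 0, -1, 12, 0, 0, 0], [0.0, 0, -1, 17, 0, 0, 0], [0.0, 0, -1, 21, 0, 0, 0], [0.0, 0, -1, 23, 0, 0, 0], [0.0, 0, -1, 24, 0, 0, 0], [0.0, 0, -1, 24, 0, 0, 0]],
  ],
)

```text
clock: 30.95
tool_pos: [0.498, 0.1328, 0.0513]
eef_rot: [-0.011, 1.0, 0.0, -0.001]
contact_force: [-0.2, 0.2, -3.8]
opening: 0.154
finger_force: 29.8
```

```bash
python3 bar.py
```

```text
t 30.95 pos [0.498  0.1328 0.0513] yaw -178.7 F [-0.2  0.2 -3.8] q7 0.04
[-1.0, -0.0, 1.0] [0.0, -0.2, 0.3]
top red [195, 153, 10, 5, 37] [0.6402 0.1334] [0.6438 0.1426] [0.6341 0.1232]
top red [194, 302, 12, 5, 38] [0.3546 0.1288] [0.3584 0.1392] [0.349  0.1164]
top blue [186, 156, 7, 4, 25] [0.6345 0.154 ] [0.6373 0.1592] [0.6295 0.1456]
top blue [186, 289, 8, 13, 97] [0.3715 0.1471] [0.3829 0.1542] [0.3585 0.1386]
top blue [206, 288, 8, 14, 99] [0.3728 0.1104] [0.3849 0.1165] [0.3586 0.101 ]
scene red [390, 321, 10, 11, 67] [0.6506 0.1382] [0.6396 0.1273] [0.6613 0.152 ]
scene blue [418, 252, 4, 6, 20] [0.4041 0.1157] [0.3953 0.1103] [0.4151 0.1243]
scene blue [382, 311, 9, 9, 62] [0.6293 0.1167] [0.621  0.1063] [0.6391 0.1288]
scene blue [404, 317, 6, 8, 32] [0.6295 0.1547] [0.6213 0.147 ] [0.6386 0.1629]
```

Call:
move_arm(
  targets=[
    [[0.0, 0, 0, 1, 0, 0, 0], [0.0, 0, 0, 2, 0, 0, 0], [0.0, 0, 0, 2, 0, 0, 0], [0.0, 0, 0, 2, 0, 0, 0]],
  ],
)

```text
clock: 31.55
tool_pos: [0.4978, 0.1329, 0.0495]
eef_rot: [-0.011, 1.0, 0.0, -0.001]
contact_force: [-1.3, -0.4, 2.6]
opening: 0.154
finger_force: 29.9
```

Call:
move_arm(
  targets=[
    [[0.2, 0, 0, 0, 0, 0, 0], [0.3, 0, 0, 0, 0, 0, 0], [0.4, 0, 0, 0, 0, 0, 0], [0.4, 0, 0, 0, 0, 0, 0], [0.4, 0, 0, -15, 0, 0, 0], [0.4, 0, 0, -50, 0, 0, 0], [0.4, 0, 0, -100, 0, 0, 0], [0.4, 0, 0, -150, 0, 0, 0], [0.4, 0, 0, -150, 0, 0, 0]],
  ],
)

```text
clock: 32.67
tool_pos: [0.4999, 0.1346, 0.2037]
eef_rot: [-0.011, 1.0, 0.002, 0.002]
contact_force: [-0.6, 0.0, -1.1]
opening: 0.401
finger_force: 0.0
```

Call:
move_arm(
  targets=[
    [[0.4, 0, -50, 0, 0, 0, 0], [0.4, 0, -110, 0, 0, 0, 0], [0.4, 0, -170, 0, 0, 0, 0], [0.4, 0, -230, 0, 0, 0, 0], [0.4, 0, -290, 0, 0, 0, 0], [0.4, 0, -350, 0, 0, 0, 0], [0.4, 0, -400, 0, 0, 0, 0], [0.4, 0, -400, 0, 0, 0, 0]],
  ],
)

```text
clock: 33.67
tool_pos: [0.5059, -0.2719, 0.1974]
eef_rot: [-0.007, 1.0, -0.0, -0.003]
contact_force: [-1.3, 0.0, 0.3]
opening: 0.407
finger_force: 0.0
```

```bash
python3 bar.py 1; python3 - <<'E'
from h import *
im=r.snapshot('top');T=P('top');S=P('scene')
h=cv2.cvtColor(im,cv2.COLOR_RGB2HSV)
def comp(lo,hi,z,n,a=60):
    m=cv2.inRange(h,lo,hi); k,l,st,ce=cv2.connectedComponentsWithStats(m)
    for i in range(1,k):
        X=bp(T,ce[i],z)
        if st[i,4]>a: 
            q=cv2.boxPoints(cv2.minAreaRect(cv2.findNonZero((l==i).astype(np.uint8))))
            print(n,st[i,4],X.round(3),[bp(T,p,z).round(3).tolist() for p in q])
comp((80,90,80),(98,255,255),.032,'teal');comp((15,90,100),(30,255,255),.042,'tin/yellow');comp((0,120,80),(8,255,255),.04,'red',20)
# bar end height by triangulation, red near-end
s=r.snapshot('scene');hs=cv2.cvtColor(s,cv2.COLOR_RGB2HSV)
g=cv2.inRange(h,(0,0,120),(180,40,255));
def whites(lo,hi):
    m=cv2.inRange(h,lo,hi);k,l,st,ce=cv2.connectedComponentsWithStats(m)
    for i in range(1,k):
        X=bp(T,ce[i],.05)
        if 300<st[i,4]<2500: print('white',st[i].tolist(),X.round(3))
whites((0,0,130),(180,50,255))
E
```

```text
t 33.67 pos [ 0.5059 -0.2719  0.1974] yaw -179.2 F [-1.3  0.   0.3] q7 1.07
[1.0, 405.0, 147.0] [-0.0, -0.3, -0.2]
top red [195, 153, 10, 4, 35] [0.6409 0.1344] [0.6442 0.143 ] [0.6365 0.1236]
top red [195, 302, 11, 4, 34] [0.3548 0.1285] [0.3583 0.1377] [0.3508 0.1168]
top blue [186, 156, 8, 16, 105] [0.6244 0.1517] [0.6373 0.1592] [0.6063 0.1433]
top blue [206, 156, 10, 17, 114] [0.6225 0.1145] [0.6375 0.1208] [0.6045 0.1011]
top blue [186, 289, 9, 13, 108] [0.3716 0.1463] [0.3829 0.1542] [0.3586 0.1368]
top blue [206, 288, 8, 14, 101] [0.3729 0.1102] [0.3849 0.1165] [0.3586 0.101 ]
scene red [427, 245, 10, 4, 20] [0.3522 0.1297] [0.3519 0.1188] [0.3593 0.1426]
scene red [390, 321, 10, 12, 52] [0.6477 0.1379] [0.6375 0.1268] [0.6618 0.1523]
scene blue [419, 245, 7, 7, 38] [0.3755 0.1127] [0.3661 0.1046] [0.3881 0.1256]
scene blue [437, 249, 6, 6, 28] [0.3731 0.1504] [0.3661 0.1437] [0.3848 0.161 ]
scene blue [382, 311, 9, 9, 61] [0.6291 0.1167] [0.621  0.1063] [0.6391 0.1288]
scene blue [404, 318, 6, 7, 31] [0.6299 0.1548] [0.6241 0.1478] [0.6386 0.1629]
teal 837 [0.546 0.349] [[0.
[... 399 characters left out ...]
559, 0.162], [0.49, 0.185]]
tin/yellow 62 [ 0.518 -0.297] [[0.519, -0.276], [0.524, -0.314], [0.517, -0.315], [0.512, -0.277]]
red 951 [0.75  0.175] [[0.692, 0.204], [0.816, 0.175], [0.808, 0.146], [0.684, 0.175]]
red 34 [0.641 0.135] [[0.645, 0.144], [0.645, 0.126], [0.639, 0.126], [0.639, 0.143]]
red 380 [0.441 0.375] [[0.397, 0.383], [0.485, 0.384], [0.485, 0.367], [0.397, 0.366]]
red 34 [0.355 0.129] [[0.358, 0.138], [0.358, 0.119], [0.352, 0.119], [0.352, 0.138]]
red 462 [ 0.161 -0.385] [[0.132, -0.348], [0.202, -0.408], [0.19, -0.422], [0.12, -0.362]]
white [343, 174, 34, 35, 838] [ 0.57  -0.173]
white [132, 187, 36, 36, 1024] [0.543 0.226]
white [347, 292, 29, 29, 685] [ 0.352 -0.176]
```

```bash
python3 -c "
from plant import r
print(r.finish_job())"
```

```text
the job is handed in; nothing more can be done
None
```

The job is handed in at about 34 s of the 72 s allowed. The PIN pad, card reader and change tin are inside the tray behind the saddles, and the bar lies in both notches, fin up and centred to about 1 mm. The roll, bell and stapler are where they were.

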